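# Set the stop pin, then hold a steel plate flush on a tilted gluing bed

### The job

Move the steel stop pin from its wooden rest into the socket at the foot of the tilting gluing jig, push it fully home and let go of it. Then take the dark steel plate by its wooden grip block, tilt it to match the jig's sloped cork pad, and press its underside gently and flush onto the pad, centred and square, without pushing the bed out of its set tilt. Finish while still gripping the plate and pressing it there, as if the glue were setting: do not let go.

Things in the scene. Friction and masses are not known exactly. Their poses are not given: they have to be found in the camera images.
- pin_head (a point): centre of the steel stop pin's round head, 16 mm across, 32 mm tall; below it a shank 8 mm across, 22 mm long, with a chamfered foot. z runs up the pin. The head's flat underside is 16 mm below this point. Starts upright in the hole of a 60 x 60 x 36 mm wooden rest block fixed to the table, head resting on its top; about 50 g
- pin_tip (a point): the foot of the pin's shank, 38 mm below the centre of the head
- socket (a point): mouth centre of the jig's socket, a vertical hole 10 mm across, 28 mm deep in the flat top (50 mm above the table) of the 50 x 60 mm steel block at the jig's foot, on the bed's low side. z up, x towards the bed, y across the jig. Pin home: its head's underside lies on the block's top, its foot 22 mm below this point
- pad: the jig's sloped cork pad, 120 (up the slope, x) x 125 (across, y) x 14 mm, on a slightly larger aluminium bed plate; z is normal to its face; origin at its underside's centre. It is spring-backed: sinks along its normal about 1 mm per 2.5 N, 8 mm at most (then hard), never tips. Slope 9 to 34 degrees, new each time; the bed's stiff hinge (8 N m) stays as set. Jig fixed to the table
- pad_face (a point): centre of the pad's upper face, axes as the pad's
- plate_grip (a point): centre of the wooden block (40 mm x, 24 mm y: the width to grip, 42 mm tall) in the middle of the dark steel plate (90 mm x, 100 mm y, 6 mm thick; in all about 0.45 kg). Lies flat on the table, block up. z points out of the plate on the block's side; underside 27 mm below this point, block's top 21 mm above. A bare plate without a block is only an offcut
- plate_under (a point): centre of the steel plate's underside, axes as plate_grip
- plate: the steel plate with its block; origin at the same point as plate_under
- pin: the stop pin; origin at its foot
- bed_edge (a point): middle of the bed plate's raised far edge, 65 mm up the slope from the pad's centre; the hinge is at the low edge, 130 mm down the slope from here, 45 mm above the table and 35 mm horizontally from the socket's axis. The jig's side brackets, outside the bed's width, stay below 70 mm

How it is judged:
By the outcome, as a careful person would: the job done as asked, in the order asked, and still so for the second after the job is handed in, while the arm keeps its last pose, push and grip.
It also fails if it takes over 54 s, if anything falls off the work surface, if the arm or the gripper's body presses on something with over 40 N, if the wrist force passes 120 N, or if a joint passes its speed limit or range.

### The arm

A 6-joint arm with a two-finger parallel gripper is mounted at the origin on the work surface. World frame = base frame: x ahead of the robot, y to its left, z up, the work surface at z = 0. Lengths are in m, angles in rad, forces in N, time in s.
With the tool pointing down it reaches from about 0.3 to 0.875 m from the base axis. Payload 6.4 kg.
Tool frame: the origin (TCP) lies midway between the tips of the shut fingers; the grasp point (between the pads) lies 19 mm behind it (ctrl.pinch_z is the distance from the TCP to the grasp point, in m); z points along the fingers, y is the line along which they close (so a half turn about z gives the same grasp; the last joint's range is limited). The gripper opens to 85 mm and grips with 20 to 120 N. Pads are 22 mm wide; open, the fingers measure 114 mm over their backs; the gripper's body (76 mm by 85 mm) begins 54 mm behind the grasp point. The pads swing forward as they close: fully open they stand 13 mm farther back than shut.
Start: joints at [1.013, 0.181, 1.607, -0, 1.354, -0.206], TCP at [0.198, 0.54, 0.231] pointing down, gripper open.
Joint ranges: [-2.99, 2.99], [-0.89, 2.07], [0.3, 2.58], [-1.14, 4.28], [0, 2.63], [-3.12, 3.12]. Speed limits (rad/s): [2.57, 2.57, 3.01, 3.14, 3.14, 3.14].

### API

Orientations are given as a unit quaternion [w, x, y, z].
In Python, from bench import ctrl gives the robot as it stands.
- The arm moves only by the tool apply_moves, never from a script. Its argument "moves" is a list of rows, each an object with "jaw": the opening, from 0 (shut) to 1 (fully open); "offset": the shift along the tool's x, y, z in mm, a list of three; "rot": the turn, a rotation vector about the tool's x, y, z in degrees, a list of three. In form: [{"jaw": jaw, "offset": [dx, dy, dz], "rot": [ax, ay, az]}, ...]. A call has exactly 5 rows; each row shifts and turns the commanded pose from where the row before left it, along the tool's axes as they then stand; what a row does not reach is not made up. A row lasts 1/8 s, in which the tool goes at most 62.5 mm and 10.7 degrees, less where a joint would pass 70% of its speed; a pose out of reach is approached as far as the arm can. A call is refused whole if a number of a shift passes 62.5 or a number of a turn 10.7, either way. A call with a gripper value outside its range is refused whole. The fingers move at their own pace and stop on an object; the grip force is fixed at half the most. Time passes only in rows, so rows that do not move let the fingers close, or fill a call up. It gives the time, the measured TCP pose, the force, the opening and the grip force at its end, in the units of the state.
- ctrl.get_obs(): the state, without advancing time (a new reading comes with each control period).
- ctrl.camera(name): name is "scene" or "top" or "wrist"; returns (picture, depth): 400x640x3 uint8, red, green, blue; 400x640 float32, m along the optical axis (not along the pixel's ray), 0 where there is no reading.
- ctrl.camera_params(name): a dict with "K" (3x3 intrinsics, pixels), "cam_to_world" (4x4, takes a point from camera to world coordinates); the wrist camera has in their place "mount" (4x4, takes a point from camera to tool coordinates, whose origin is the TCP and whose axes are the flange's). Camera axes: x right, y down, z forward; pixel columns grow to the right and rows downward; lengths in m; the calibration is good to about 2 mm. A picture is of the moment at which its call begins: read the wrist's pose just before it. camera_params takes no time and is no camera call.
- ctrl.hand_in(): hands the job in; it is judged then, once.
Trained networks look in the newest picture that a camera, given by its name, has taken for a name from the list of things; names that differ only in an ending like _2 or _b are one class to them, and where a whole thing is asked for, a point or a joint stands for the part that bears it (a point fixed in the world has none). Each returns a list of dicts, best first, with "score" (0 to 1); they miss things now and then, are a little off and sometimes report something else, mostly with a low value. They report only what shows in the picture. A call takes as long as a camera call.
- ctrl.outline_of(camera, target): "region" (400x640 bool, what is visible of it) and "position" ([column, row] in pixels, amid what is visible of it).
The state is a dict: "time_s": time; "q": joint angles; "dq": joint speeds; "joint_efforts": joint torques, N m; "eef_pos": TCP position; "eef_rot": TCP orientation; "wrist_force": force on the tool from outside, world axes, zero at the start; "torque": the same for the moment, N m; "opening": opening from 0.0 (shut) to 1.0 (fully open); "grasp_force": force on a finger pad.
Only numpy, scipy, OpenCV 4.12 (cv2) and the standard library are available. Lean on these libraries where they do the work, as an engineer would, in place of code of your own. Each camera call takes 0.05 s, during which the arm holds its last target. There are 200 camera calls.

## Working session

There is one attempt and no reset: what is moved stays moved. The work goes in short steps, Python scripts to look and compute and a tool call to move; the robot and the scene stay as the last step left them, time stands still between calls to the robot, and variables do not carry over. Pictures are saved under pics/ and viewed, at most 10 in all, crops included, and the job is handed in when it is done.

Besides the shell and the picture viewer there is one more tool, called after "Emit:" as name(argument=value, ...), one argument or row to a line, values as JSON. apply_moves: Moves the arm, as the interface text tells. Its arguments: {"type":"object","properties":{"moves":{"type":"array"}},"required":["moves"]}

```bash
ls; mkdir -p pics; cat > h.py <<'E'
import numpy as np, cv2
from bench import ctrl
from scipy.spatial.transform import Rotation as R
def Rq(q): return R.from_quat([q[1],q[2],q[3],q[0]])
def T_cam(name,obs=None):
    p=ctrl.camera_params(name)
    if name!='wrist': return np.array(p['K']),np.array(p['cam_to_world'])
    o=obs or ctrl.get_obs(); T=np.eye(4); T[:3,:3]=Rq(o['eef_rot']).as_matrix(); T[:3,3]=o['eef_pos']
    return np.array(p['K']),T@np.array(p['mount'])
def snap(name):
    o=ctrl.get_obs(); im,d=ctrl.camera(name); K,T=T_cam(name,o); return im,d,K,T
def cloud(d,K,T,mask=None):
    m=(d>0) if mask is None else (mask&(d>0))
    v,u=np.nonzero(m); z=d[v,u]
    P=np.c_[(u-K[0,2])/K[0,0]*z,(v-K[1,2])/K[1,1]*z,z]
    return P@T[:3,:3].T+T[:3,3]
def save(n,im): cv2.imwrite('pics/'+n,cv2.cvtColor(im,cv2.COLOR_RGB2BGR))
E
python3 - <<'E'
from h import *
ims=[]
for c in ['scene','top']:
    im,d,K,T=snap(c); ims.append(im)
    print(c,T[:3,3].round(3))
    for t in ['pin','socket','pad','plate','plate_grip','bed_edge','pin_head']:
        for r in ctrl.outline_of(c,t)[:2]:
            P=cloud(d,K,T,r['region'])
            print(c,t,round(r['score'],2),np.round(r['position']),r['region'].sum(),np.median(P,0).round(3) if len(P) else 0, P.min(0).round(3) if len(P) else 0,P.max(0).round(3) if len(P) else 0)
    np.savez('/tmp/'+c,im=im,d=d,K=K,T=T)
save('a.png',cv2.resize(np.vstack(ims),(480,600)))
print(ctrl.get_obs())
E
```

```text
pics
scene [ 1.22  -0.311  0.654]
scene pin 0.52 [150. 209.] 75 [ 0.457 -0.347  0.06 ] [ 0.445 -0.353  0.041] [ 0.462 -0.34   0.071]
scene socket 0.74 [335. 216.] 5631 [0.653 0.013 0.048] [ 0.468 -0.087 -0.001] [0.792 0.156 0.101]
scene socket 0.45 [397. 151.] 779 [0.464 0.306 0.008] [0.391 0.261 0.001] [0.501 0.372 0.052]
scene pad 0.67 [332. 197.] 1730 [0.63  0.024 0.083] [ 0.543 -0.048  0.001] [0.69  0.137 0.094]
scene plate 0.84 [397. 154.] 823 [0.463 0.306 0.008] [0.369 0.261 0.   ] [0.501 0.381 0.052]
scene plate_grip 0.9 [396. 154.] 807 [0.462 0.307 0.008] [ 0.362  0.261 -0.   ] [0.501 0.378 0.052]
scene bed_edge 0.69 [334. 200.] 2272 [0.634 0.021 0.08 ] [ 0.452 -0.055 -0.001] [0.698 0.156 0.094]
scene pin_head 0.63 [147. 209.] 123 [ 0.457 -0.347  0.055] [ 0.418 -0.357  0.036] [ 0.462 -0.339  0.071]
top [0.41  0.015 1.242]
top pin 0.43 [462. 255.] 47 [ 0.454 -0.342  0.067] [ 0.448 -0.352  0.039] [ 0.461 -0.338  0.075]
top socket 0.83 [313. 185.] 5117 [0.616 0.033 0.069] [ 0.493 -0.083 -0.005] [0.744 0.132 0.096]
top pad 0.63 [312. 186.] 2539 [0.616 0.031 0.079] [ 0.544 -0.045 
[... 407 characters left out ...]
-0.338  0.075]
{'time_s': 0.8, 'q': array([ 1.01270496e+00,  1.80772957e-01,  1.60698286e+00, -1.31661467e-05,
        1.35379652e+00, -2.06325222e-01]), 'dq': array([-0.0018113 , -0.00041233, -0.00129684,  0.00055246,  0.00175575,
        0.00235172]), 'joint_efforts': array([-3.06800903e-04, -4.44789469e+01, -3.51664853e+01, -2.75833290e-04,
        5.92802135e-04, -6.67659037e-05]), 'eef_pos': array([0.19813456, 0.53981154, 0.23131197]), 'eef_rot': array([1.34837294e-05, 1.74976258e-01, 9.84572653e-01, 1.63071237e-05]), 'wrist_force': array([ 0.01681366,  0.0843438 , -0.41789959]), 'torque': array([-0.01853373, -0.02538102, -0.01778628]), 'grasp_force': 0.0, 'opening': 1.0006014381629418}
```

View pics/a.png

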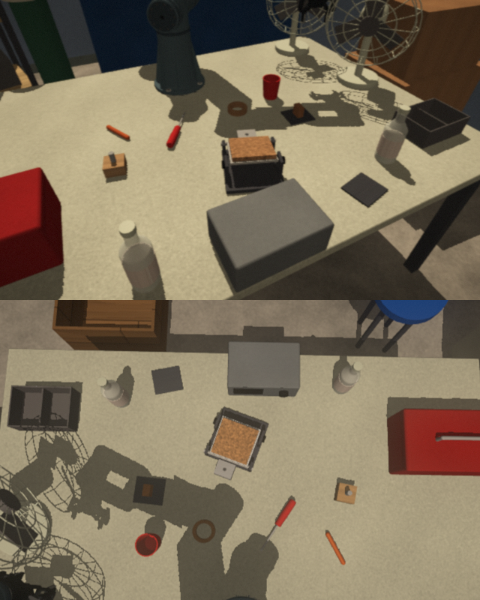

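The picture shows the pin in its rest (top view, full-size about 462,255), the jig at (312,186) with its socket block on the robot side, and the plate at (200,252). The bare plate at the upper left is the offcut.

```bash
python3 - <<'E'
from h import *
for c in ['top','scene']:
    f=np.load(f'/tmp/{c}.npz'); im,d,K,T=[f[k] for k in ('im','d','K','T')]
    P=cloud(d,K,T); hsv=cv2.cvtColor(im,cv2.COLOR_RGB2HSV)[d>0]
    box=lambda x,y,r:(abs(P[:,0]-x)<r)&(abs(P[:,1]-y)<r)
    # pad: cork coloured
    m=box(.617,.03,.12)&(P[:,2]>.045)&(hsv[:,1]>90)&(hsv[:,0]<25)
    Q=P[m]; A=np.c_[Q[:,:2],np.ones(len(Q))]
    for _ in range(4):
        s=np.linalg.lstsq(A,Q[:,2],rcond=None)[0]; r=Q[:,2]-A@s; k=abs(r)<.005; Q,A=Q[k],A[k]
    n=np.array([-s[0],-s[1],1]);n/=np.linalg.norm(n)
    rc=cv2.minAreaRect((Q[:,:2]*1000).astype(np.float32))
    print(c,'pad',len(Q),'n',n.round(3),'tilt',np.degrees(np.arccos(n[2])),'upslope az',np.degrees(np.arctan2(s[1],s[0])),'std',r.std().round(4),'mid',Q.mean(0).round(4),Q.min(0).round(3),Q.max(0).round(3),rc)
    m=box(.54,.07,.12)&(abs(P[:,2]-.05)<.006)&(hsv[:,1]<80); Q=P[m]
    m2=Q[:,0]<.56; Q=Q[m2]
    if len(Q)>5: print('block',len(Q),Q.mean(0).round(4),cv2.minAreaRect((Q[:,:2]*1000).astype(np.float32)))
    m=box(.452,.312,.08)&(P[:,2]>.04); Q=P[m]
    if len(Q)>5: print('grip',len(Q),np.median(Q,0).round(4),cv2.minAreaRect((Q[:,:2]*1000).astype(np.float32)))
    m=box(.452,.312,.08)&(P[:,2]<.02)&(hsv[:,2]<70)&(P[:,2]>.003); Q=P[m]
    if len(Q)>5: print('plate',len(Q),Q.mean(0).round(4),cv2.minAreaRect((Q[:,:2]*1000).astype(np.float32)))
    m=box(.453,-.343,.05)&(P[:,2]>.058); Q=P[m]; print('pin',len(Q),Q.mean(0).round(4),Q.max(0).round(4))
    m=box(.453,-.343,.05)&(P[:,2]>.028)&(P[:,2]<.042); Q=P[m]; print('rest',len(Q),cv2.minAreaRect((Q[:,:2]*1000).astype(np.float32)))
print(ctrl.camera_params('wrist'),ctrl.pinch_z)
f=np.load('/tmp/top.npz'); im=f['im']
a=cv2.resize(im[130:250,250:380],None,fx=4,fy=4,interpolation=2); b=cv2.resize(im[210:290,160:240],(400,480),interpolation=2)
save('b.png',cv2.resize(np.hstack([a[:480,:400],b]),(800,480)))
E
```

```text
top pad 2360 n [-0.183  0.067  0.981] tilt 11.228786714337225 upslope az -20.124415556952673 std 0.0021 mid [0.6153 0.0306 0.0792] [ 0.542 -0.045  0.063] [0.688 0.106 0.095] ((615.290283203125, 30.975162506103516), (124.75226593017578, 117.17356872558594), 70.25109100341797)
block 636 [0.5303 0.0476 0.0507] ((526.5010375976562, 32.3119010925293), (130.1914520263672, 66.26560974121094), 88.95677947998047)
grip 166 [0.4521 0.3164 0.0478] ((452.8045654296875, 317.2131042480469), (25.04625129699707, 39.58936309814453), 83.06214904785156)
plate 1062 [0.4513 0.3161 0.0068] ((451.40594482421875, 317.0324401855469), (101.07884216308594, 89.07913970947266), 84.76398468017578)
pin 40 [ 0.4539 -0.3448  0.0675] [ 0.4602 -0.3378  0.0748]
rest 546 ((453.92877197265625, -346.2429504394531), (62.90525436401367, 60.22294235229492), 78.57120513916016)
scene pad 1594 n [-0.174  0.062  0.983] tilt 10.645075377088599 upslope az -19.50584464786642 std 0.0011 mid [0.6201 0.0268 0.0819] [ 0.538 -0.048  0.067] [0.69  0.108 0.094] ((613.447998046875, 29.631256103515625), (124.89329528808594, 122.7747955322265
[... 410 characters left out ...]
64264678955078)
pin 55 [ 0.4547 -0.3466  0.0665] [ 0.4618 -0.3392  0.0714]
rest 533 ((451.4286804199219, -346.6279296875), (60.933128356933594, 64.85639953613281), 79.2703628540039)
{'K': array([[346.80433199,   0.        , 316.04031589],
       [  0.        , 346.80433199, 202.9686378 ],
       [  0.        ,   0.        ,   1.        ]]), 'mount': array([[-6.24667113e-04, -9.52840993e-01, -3.03469358e-01,
         7.68319774e-02],
       [ 9.99999684e-01, -4.45794982e-04, -6.58699724e-04,
         4.40622704e-04],
       [ 4.92350983e-04, -3.03469673e-01,  9.52840970e-01,
        -1.42650256e-01],
       [ 0.00000000e+00,  0.00000000e+00,  0.00000000e+00,
         1.00000000e+00]])} 0.0187
```

View pics/b.png

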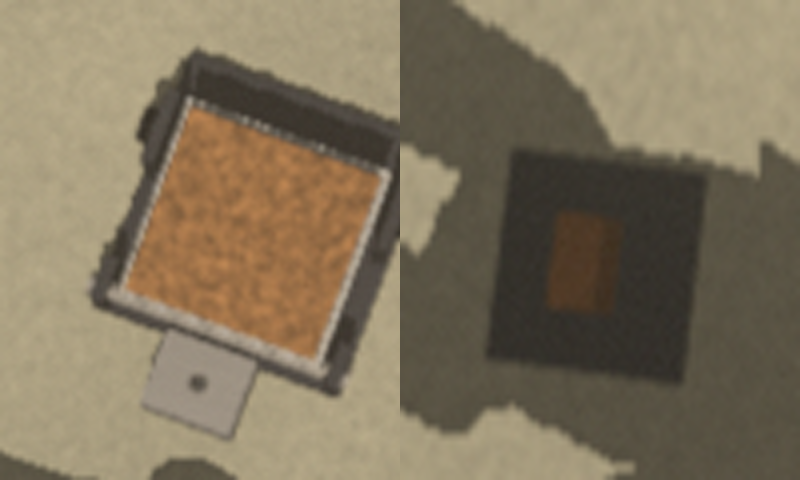

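Crop: the socket hole is at about (299,225) in the top picture; the grip block and plate are nearly aligned with the world axes. I'm heading for the pin, with a wrist look on the way.

```bash
cat >> h.py <<'E'
def px2plane(u,v,K,T,z):
    r=T[:3,:3]@np.array([(u-K[0,2])/K[0,0],(v-K[1,2])/K[1,1],1]); o=T[:3,3]; return o+r*(z-o[2])/r[2]
def delta(target,Rt=None):
    o=ctrl.get_obs(); M=Rq(o['eef_rot'])
    print('t',round(o['time_s'],2),'pos',np.round(o['eef_pos'],4),'off mm',(M.inv().apply(np.array(target)-o['eef_pos'])*1000).round(1),'rot',None if Rt is None else np.degrees((M.inv()*Rt).as_rotvec()).round(2),'F',np.round(o['wrist_force'],1),'op',round(o['opening'],3),'g',round(o['grasp_force'],1))
E
python3 - <<'E'
from h import *
f=np.load('/tmp/top.npz'); print(px2plane(299.3,225.5,f['K'],f['T'],.05))
delta([.44,-.34,.19])
E
```

```text
[0.52410796 0.06243255 0.05      ]
t 0.8 pos [0.1981 0.5398 0.2313] off mm [-530.2 -742.6   41.3] rot None F [ 0.   0.1 -0.4] op 1.001 g 0.0
```

Emit:
apply_moves(
  moves=[
    {"jaw": 0.6,"offset": [-20,-28,2],"rot": [0,0,0]},
    {"jaw": 0.6,"offset": [-36,-50,3],"rot": [0,0,0]},
    {"jaw": 0.6,"offset": [-36,-50,3],"rot": [0,0,0]},
    {"jaw": 0.6,"offset": [-36,-50,3],"rot": [0,0,0]},
    {"jaw": 0.6,"offset": [-36,-50,3],"rot": [0,0,0]},
  ],
)

```text
time_s: 1.42
eef_pos: [0.2738, 0.2676, 0.2174]
eef_rot: [0.001, 0.175, 0.985, 0.0]
wrist_force: [1.3, -1.2, 1.2]
opening: 0.602
grasp_force: 0.0
```

Emit:
apply_moves(
  moves=[
    {"jaw": 0.6,"offset": [-36,-50,3],"rot": [0,0,0]},
    {"jaw": 0.6,"offset": [-36,-50,3],"rot": [0,0,0]},
    {"jaw": 0.6,"offset": [-36,-50,3],"rot": [0,0,0]},
    {"jaw": 0.6,"offset": [-36,-50,3],"rot": [0,0,0]},
    {"jaw": 0.6,"offset": [-36,-50,3],"rot": [0,0,0]},
  ],
)

```text
time_s: 2.05
eef_pos: [0.3568, -0.0297, 0.2028]
eef_rot: [0.001, 0.175, 0.985, -0.0]
wrist_force: [1.0, -0.6, -0.9]
opening: 0.601
grasp_force: 0.0
```

Emit:
apply_moves(
  moves=[
    {"jaw": 0.6,"offset": [-36,-50,3],"rot": [0,0,0]},
    {"jaw": 0.6,"offset": [-36,-50,3],"rot": [0,0,0]},
    {"jaw": 0.6,"offset": [-36,-50,2],"rot": [0,0,0]},
    {"jaw": 0.6,"offset": [-36,-50,1],"rot": [0,0,0]},
    {"jaw": 0.6,"offset": [-20,-28,0],"rot": [0,0,0]},
  ],
)

```text
time_s: 2.68
eef_pos: [0.432, -0.3011, 0.1932]
eef_rot: [0.0, 0.176, 0.984, -0.0]
wrist_force: [0.4, 1.1, -0.3]
opening: 0.602
grasp_force: 0.0
```

```bash
python3 - <<'E'
from h import *
delta([.44,-.34,.19])
im,d,K,T=snap('wrist'); P=cloud(d,K,T)
for r in ctrl.outline_of('wrist','pin_head')[:2]:
    print(r['score'],r['position'],px2plane(*r['position'],K,T,.055))
Q=P[(abs(P[:,0]-.454)<.04)&(abs(P[:,1]+.345)<.04)]
H=Q[Q[:,2]>.062]; print('top',len(H),H.mean(0),np.median(H[:,2]),H.min(0),H.max(0),cv2.minEnclosingCircle((H[:,:2]*1000).astype(np.float32)))
save('c.png',im)
delta([.454,-.345,.1])
E
```

```text
t 2.67 pos [ 0.432  -0.3011  0.1932] off mm [-21.  -33.7   3.2] rot None F [ 0.4  1.1 -0.3] op 0.602 g 0.0
0.56 [275.2, 225.5] [ 0.45087387 -0.34563891  0.055     ]
top 4692 [ 0.42244618 -0.33453293  0.23434008] 0.2509822295676887 [ 0.41400203 -0.35891744  0.06202354] [ 0.45977181 -0.30500076  0.27560079] ((433.38665771484375, -331.7528381347656), 30.38404083251953)
t 2.77 pos [ 0.4321 -0.3015  0.1933] off mm [-35.6 -33.   93.3] rot None F [-1.  -0.4 -0.5] op 0.602 g 0.0
```

View pics/c.png

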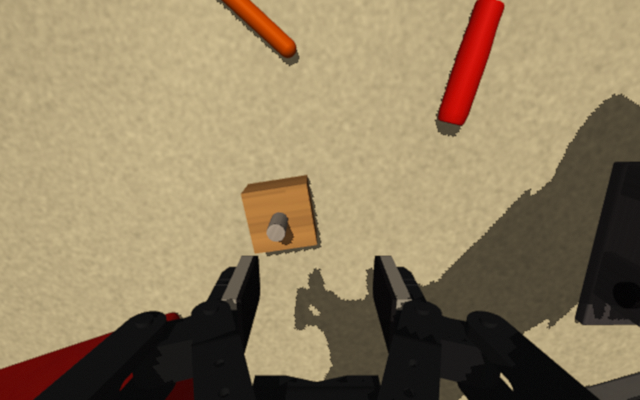

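The pin's head is at (277,231) in the wrist picture, upright in its block. I'm moving over it and looking again from there.

Emit:
apply_moves(
  moves=[
    {"jaw": 0.6,"offset": [-18,-16,20],"rot": [0,0,0]},
    {"jaw": 0.6,"offset": [-16,-15,20],"rot": [0,0,0]},
    {"jaw": 0.6,"offset": [0,0,8],"rot": [0,0,0]},
    {"jaw": 0.6,"offset": [0,0,0],"rot": [0,0,0]},
    {"jaw": 0.6,"offset": [0,0,0],"rot": [0,0,0]},
  ],
)

```text
time_s: 3.4
eef_pos: [0.4531, -0.3382, 0.1462]
eef_rot: [0.0, 0.175, 0.985, -0.0]
wrist_force: [0.3, 0.1, 0.5]
opening: 0.603
grasp_force: 0.0
```

```bash
python3 - <<'E'
from h import *
delta([.454,-.345,.1])
im,d,K,T=snap('wrist'); P=cloud(d,K,T)
for r in ctrl.outline_of('wrist','pin_head')[:2]:
    print(r['score'],r['position'],px2plane(*r['position'],K,T,.055))
    Q=cloud(d,K,T,r['region']); H=Q[(Q[:,2]>.064)&(Q[:,2]<.072)]; print(len(H),H.mean(0),cv2.minEnclosingCircle((H[:,:2]*1000).astype(np.float32)))
Q=P[(abs(P[:,0]-.454)<.03)&(abs(P[:,1]+.345)<.03)&(P[:,2]<.085)]
H=Q[Q[:,2]>.062]; print('top',len(H),H.mean(0),np.median(H[:,2]),cv2.minEnclosingCircle((H[:,:2]*1000).astype(np.float32)))
save('d.png',im)
delta([.454,-.345,.039])
E
```

```text
t 3.4 pos [ 0.4531 -0.3382  0.1462] off mm [-3.1 -6.1 46.2] rot None F [0.3 0.1 0.5] op 0.603 g 0.0
0.85 [306.1, 207.4] [ 0.45175029 -0.3449618   0.055     ]
419 [ 0.45181665 -0.34394682  0.06778194] ((452.2851867675781, -344.0600280761719), 7.911271095275879)
top 441 [ 0.45168442 -0.34386473  0.0675813 ] 0.06785175918180941 ((452.39892578125, -344.11627197265625), 8.004171371459961)
t 3.5 pos [ 0.4533 -0.3386  0.1464] off mm [ -2.8  -5.7 107.4] rot None F [ 0.5 -0.1 -0.1] op 0.6 g 0.0
```

Emit:
apply_moves(
  moves=[
    {"jaw": 0.6,"offset": [-0.7,-5.6,20],"rot": [0,0,0]},
    {"jaw": 0.6,"offset": [0,0,40],"rot": [0,0,0]},
    {"jaw": 0.6,"offset": [0,0,35],"rot": [0,0,0]},
    {"jaw": 0.6,"offset": [0,0,12],"rot": [0,0,0]},
    {"jaw": 0.5,"offset": [0,0,0],"rot": [0,0,0]},
  ],
)

```text
time_s: 4.12
eef_pos: [0.4517, -0.3442, 0.0384]
eef_rot: [-0.0, 0.175, 0.985, 0.0]
wrist_force: [-0.2, -0.4, 0.0]
opening: 0.499
grasp_force: 0.0
```

Emit:
apply_moves(
  moves=[
    {"jaw": 0.3,"offset": [0,0,0],"rot": [0,0,0]},
    {"jaw": 0,"offset": [0,0,0],"rot": [0,0,0]},
    {"jaw": 0,"offset": [0,0,0],"rot": [0,0,0]},
    {"jaw": 0,"offset": [0,0,0],"rot": [0,0,0]},
    {"jaw": 0,"offset": [0,0,0],"rot": [0,0,0]},
  ],
)

```text
time_s: 4.75
eef_pos: [0.4527, -0.3454, 0.0402]
eef_rot: [0.001, 0.175, 0.985, -0.001]
wrist_force: [-0.9, 1.5, 6.4]
opening: 0.164
grasp_force: 58.4
```

```bash
python3 - <<'E'
from h import *
delta([.52,.062,.16])
E
```

```text
t 4.75 pos [ 0.4527 -0.3454  0.0402] off mm [  76.8  405.5 -120.7] rot None F [-0.9  1.5  6.4] op 0.164 g 58.4
```

Emit:
apply_moves(
  moves=[
    {"jaw": 0,"offset": [0,0,-20],"rot": [0,0,0]},
    {"jaw": 0,"offset": [0,0,-40],"rot": [0,0,0]},
    {"jaw": 0,"offset": [0,0,-40],"rot": [0,0,0]},
    {"jaw": 0,"offset": [5,30,-10],"rot": [0,0,0]},
    {"jaw": 0,"offset": [10,50,0],"rot": [0,0,0]},
  ],
)

```text
time_s: 5.38
eef_pos: [0.4662, -0.2653, 0.1506]
eef_rot: [0.002, 0.176, 0.984, -0.001]
wrist_force: [1.3, 0.4, -1.0]
opening: 0.167
grasp_force: 58.8
```

Emit:
apply_moves(
  moves=[
    {"jaw": 0,"offset": [10,55,0],"rot": [0,0,0]},
    {"jaw": 0,"offset": [11,55,0],"rot": [0,0,0]},
    {"jaw": 0,"offset": [11,55,0],"rot": [0,0,0]},
    {"jaw": 0,"offset": [11,55,0],"rot": [0,0,0]},
    {"jaw": 0,"offset": [9,45,0],"rot": [0,0,0]},
  ],
)

```text
time_s: 6.0
eef_pos: [0.5079, 0.0047, 0.149]
eef_rot: [0.001, 0.175, 0.985, 0.0]
wrist_force: [0.3, 0.1, -0.9]
opening: 0.162
grasp_force: 58.8
```

Emit:
apply_moves(
  moves=[
    {"jaw": 0,"offset": [8,30,0],"rot": [0,0,0]},
    {"jaw": 0,"offset": [2,10,0],"rot": [0,0,0]},
    {"jaw": 0,"offset": [0,0,0],"rot": [0,0,0]},
    {"jaw": 0,"offset": [0,0,0],"rot": [0,0,0]},
    {"jaw": 0,"offset": [0,0,0],"rot": [0,0,0]},
  ],
)

```text
time_s: 6.62
eef_pos: [0.5121, 0.0425, 0.1483]
eef_rot: [0.0, 0.176, 0.984, -0.0]
wrist_force: [0.3, 1.5, -0.0]
opening: 0.165
grasp_force: 58.8
```

```bash
python3 - <<'E'
from h import *
delta([.524,.062,.16])
im,d,K,T=snap('wrist')
np.savez('/tmp/w1',im=im,d=d,K=K,T=T); save('e.png',im)
P=cloud(d,K,T); o=ctrl.get_obs()
# pin seen between fingers, in tool coords
M=Rq(o['eef_rot']); L=M.inv().apply(P-o['eef_pos'])*1000
m=(abs(L[:,0])<14)&(abs(L[:,1])<8)&(L[:,2]>-40)&(L[:,2]<40)
print('pin tool', m.sum()); 
for z in range(-25,35,5):
    k=m&(abs(L[:,2]-z)<2.5)
    if k.sum()>3: print(z,k.sum(),L[k].mean(0).round(1),L[k].min(0).round(1),L[k].max(0).round(1))
for t in ['socket']:
    for r in ctrl.outline_of('wrist',t)[:2]: print(t,r['score'],r['position'],px2plane(*r['position'],K,T,.05))
E
```

```text
t 6.62 pos [0.5121 0.0425 0.1483] off mm [ -4.4  22.4 -11.7] rot None F [ 0.3  1.5 -0. ] op 0.165 g 58.8
pin tool 3153
-25 629 [  3.2   0.3 -26. ] [-11.3  -7.9 -27.5] [ 10.9   8.  -22.5]
-20 283 [  7.    0.1 -20. ] [ -9.2  -8.  -22.5] [ 11.    8.  -17.5]
-15 226 [  7.3   0.  -15.1] [  3.4  -7.9 -17.5] [ 11.    7.9 -12.5]
-10 227 [  7.2  -0.1 -10. ] [  3.   -7.9 -12.5] [10.8  7.9 -7.5]
-5 184 [ 7.3  0.3 -5.2] [ 3.5 -8.  -7.5] [10.6  8.  -2.6]
0 159 [ 6.7  0.2 -0. ] [ 3.1 -6.9 -2.5] [9.6 7.5 2.5]
5 23 [7.1 0.9 3.1] [ 4.  -4.9  2.5] [8.2 7.2 3.9]
10 5 [ 4.3  0.7 12.1] [ 4.  -0.8 11.7] [ 4.6  2.1 12.4]
15 59 [ 3.7  0.5 15.1] [ 1.3 -3.4 12.5] [ 4.7  4.2 17.5]
20 58 [ 3.5  0.5 19.9] [ 0.8 -3.4 17.5] [ 4.6  4.3 22.4]
25 9 [ 2.6  1.  23. ] [ 0.1 -3.5 22.6] [ 4.   4.4 23.6]
socket 0.59 [352.4, 243.8] [0.5521163 0.0574035 0.05     ]
socket 0.17 [317.6, 286.9] [0.5778291  0.01985089 0.05      ]
```

View pics/e.png

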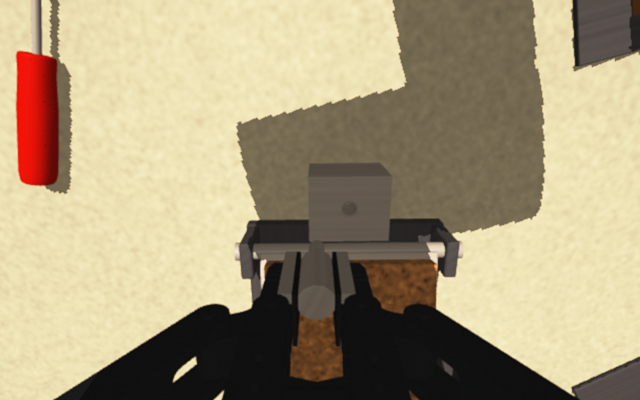

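The wrist picture shows the pin held upright and the socket hole at about (349,209). I'll locate it more exactly.

```bash
python3 - <<'E'
from h import *
f=np.load('/tmp/w1.npz'); im,d,K,T=[f[k] for k in ('im','d','K','T')]
g=cv2.cvtColor(im,cv2.COLOR_RGB2GRAY).astype(float)[198:221,338:361]
w=np.clip(np.median(g)-12-g,0,None); v,u=np.mgrid[198:221,338:361]
c=((u*w).sum()/w.sum(),(v*w).sum()/w.sum()); print(c,np.median(g),g.min())
S=px2plane(*c,K,T,.05); print(S)
P=cloud(d,K,T); Q=P[(np.hypot(P[:,0]-S[0],P[:,1]-S[1])<.024)&(np.hypot(P[:,0]-S[0],P[:,1]-S[1])>.007)&(abs(P[:,2]-.05)<.006)]; print('blocktop',len(Q),np.median(Q[:,2]))
t=np.load('/tmp/top.npz'); g=cv2.cvtColor(t['im'],cv2.COLOR_RGB2GRAY).astype(float)[222:230,296:304]; w=np.clip(np.median(g)-10-g,0,None); v,u=np.mgrid[222:230,296:304]
print('top',px2plane((u*w).sum()/w.sum(),(v*w).sum()/w.sum(),t['K'],t['T'],.05))
o=ctrl.get_obs(); M=Rq(o['eef_rot'])
off=M.apply([.0004,.0004,0]); delta([S[0]-off[0],S[1]-off[1],.05+.028])
E
```

```text
(np.float64(350.2032967032967), np.float64(209.07692307692307)) 89.0 69.0
[0.52521361 0.06468792 0.05      ]
blocktop 2903 0.04996340461545021
top [0.52447193 0.06323104 0.05      ]
t 6.72 pos [0.5121 0.0428 0.1483] off mm [-5.1 24.7 70.3] rot None F [-1.1 -0.8 -0.6] op 0.167 g 58.8
```

Emit:
apply_moves(
  moves=[
    {"jaw": 0,"offset": [-3,14,10],"rot": [0,0,0]},
    {"jaw": 0,"offset": [-2,10,30],"rot": [0,0,0]},
    {"jaw": 0,"offset": [0,0,21],"rot": [0,0,0]},
    {"jaw": 0,"offset": [0,0,0],"rot": [0,0,0]},
    {"jaw": 0,"offset": [0,0,0],"rot": [0,0,0]},
  ],
)

```text
time_s: 7.35
eef_pos: [0.5256, 0.0647, 0.0876]
eef_rot: [0.0, 0.175, 0.985, 0.0]
wrist_force: [-0.8, -0.3, 0.0]
opening: 0.166
grasp_force: 58.8
```

```bash
python3 - <<'E'
from h import *
delta([.525,.0643,.078])
im,d,K,T=snap('wrist'); np.savez('/tmp/w2',im=im,d=d,K=K,T=T)
o=ctrl.get_obs(); M=Rq(o['eef_rot']); P=cloud(d,K,T); L=M.inv().apply(P-o['eef_pos'])*1000
for z in (12,15,18,21,24):
    k=(abs(L[:,0])<9)&(abs(L[:,1])<7)&(abs(L[:,2]-z)<1.5)
    if k.sum()>3: print(z,k.sum(),L[k].min(0).round(1),L[k].max(0).round(1))
# predicted foot & socket pixel
def proj(p): q=np.linalg.inv(T)@np.r_[p,1]; return (K@q[:3]/q[2])[:2]
u0,v0=proj(o['eef_pos']); print(u0,v0, proj([.525,.0643,.05]))
x,y=int(proj([.525,.0643,.05])[0]),int(proj([.525,.0643,.05])[1])
save('f.png',cv2.resize(im[max(0,y-60):y+60,x-80:x+80],None,fx=4,fy=4,interpolation=2)); print(x,y)
E
```

```text
t 7.35 pos [0.5256 0.0647 0.0876] off mm [ 0.4 -0.5  9.6] rot None F [-0.8 -0.3  0. ] op 0.166 g 58.8
12 9 [ 4.4 -1.6 12.1] [ 5.   2.3 13.3]
15 36 [ 2.  -3.2 13.7] [ 5.   3.8 16.3]
18 40 [ 1.7 -3.2 16.5] [ 5.2  4.4 19.4]
21 33 [ 0.7 -3.3 19.5] [ 5.2  4.4 22.5]
24 12 [ 0.2 -3.4 22.7] [ 4.5  4.5 23.9]
315.2925031146023 269.28530444185486 [314.52691163 235.15637863]
314 235
```

View pics/f.png

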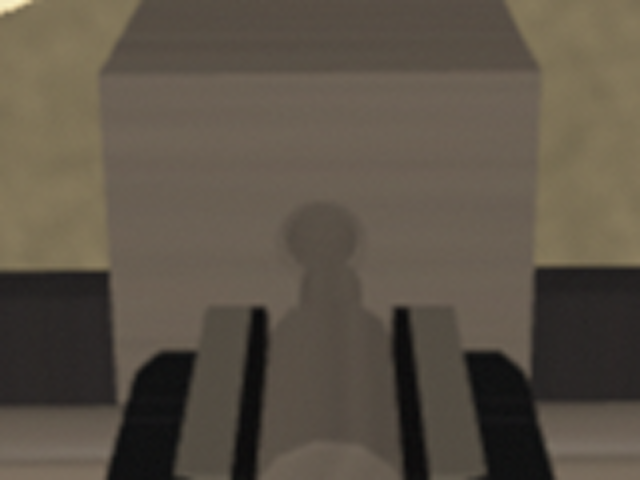

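The crop shows the hole centred near crop (321,237) with the shank about 1.2 mm to its right. Small shift, then insert.

Emit:
apply_moves(
  moves=[
    {"jaw": 0,"offset": [-0.4,-1.1,0],"rot": [0,0,0]},
    {"jaw": 0,"offset": [0,0,6],"rot": [0,0,0]},
    {"jaw": 0,"offset": [0,0,6],"rot": [0,0,0]},
    {"jaw": 0,"offset": [0,0,5],"rot": [0,0,0]},
    {"jaw": 0,"offset": [0,0,5],"rot": [0,0,0]},
  ],
)

```text
time_s: 8.02
eef_pos: [0.5249, 0.0633, 0.0648]
eef_rot: [-0.0, 0.175, 0.985, -0.0]
wrist_force: [-0.2, 0.8, -0.6]
opening: 0.164
grasp_force: 58.8
```

Emit:
apply_moves(
  moves=[
    {"jaw": 0,"offset": [0,0,4],"rot": [0,0,0]},
    {"jaw": 0,"offset": [0,0,4],"rot": [0,0,0]},
    {"jaw": 0,"offset": [0,0,3],"rot": [0,0,0]},
    {"jaw": 0,"offset": [0,0,2],"rot": [0,0,0]},
    {"jaw": 0,"offset": [0,0,0],"rot": [0,0,0]},
  ],
)

```text
time_s: 8.65
eef_pos: [0.5252, 0.0633, 0.0541]
eef_rot: [-0.0, 0.175, 0.985, -0.0]
wrist_force: [-7.2, 0.7, 16.7]
opening: 0.163
grasp_force: 61.3
```

Emit:
apply_moves(
  moves=[
    {"jaw": 0,"offset": [0,0,1],"rot": [0,0,0]},
    {"jaw": 0,"offset": [0,0,-1],"rot": [0,0,0]},
    {"jaw": 0.45,"offset": [0,0,0],"rot": [0,0,0]},
    {"jaw": 0.45,"offset": [0,0,0],"rot": [0,0,0]},
    {"jaw": 0.45,"offset": [0,0,0],"rot": [0,0,0]},
  ],
)

```text
time_s: 9.28
eef_pos: [0.5249, 0.0633, 0.052]
eef_rot: [-0.0, 0.175, 0.985, -0.0]
wrist_force: [0.4, -0.2, -0.3]
opening: 0.451
grasp_force: 0.0
```

Emit:
apply_moves(
  moves=[
    {"jaw": 0.45,"offset": [0,0,-15],"rot": [0,0,0]},
    {"jaw": 0.45,"offset": [0,0,-40],"rot": [0,0,0]},
    {"jaw": 0.6,"offset": [0,0,-40],"rot": [0,0,0]},
    {"jaw": 0.8,"offset": [0,0,-10],"rot": [0,0,0]},
    {"jaw": 0.8,"offset": [0,0,0],"rot": [0,0,0]},
  ],
)

```text
time_s: 9.9
eef_pos: [0.5255, 0.0632, 0.1581]
eef_rot: [0.001, 0.175, 0.985, 0.0]
wrist_force: [-1.4, -0.3, -0.9]
opening: 0.797
grasp_force: 0.0
```

```bash
python3 - <<'E'
from h import *
im,d,K,T=snap('wrist'); P=cloud(d,K,T)
Q=P[(np.hypot(P[:,0]-.525,P[:,1]-.0643)<.02)&(P[:,2]<.11)&(P[:,2]>.06)]
H=Q[Q[:,2]>Q[:,2].max()-.006]; print('head top',len(H),np.median(H,0),cv2.minEnclosingCircle((H[:,:2]*1000).astype(np.float32)))
# pad plane from wrist and bed
hsv=cv2.cvtColor(im,cv2.COLOR_RGB2HSV)[d>0]
m=(hsv[:,1]>90)&(hsv[:,0]<25)&(abs(P[:,0]-.615)<.1)&(abs(P[:,1]-.03)<.1)&(P[:,2]>.05)&(P[:,2]<.11); Q=P[m];A=np.c_[Q[:,:2],np.ones(len(Q))]
for _ in range(4):
    s=np.linalg.lstsq(A,Q[:,2],rcond=None)[0]; r=Q[:,2]-A@s; k=abs(r)<.004; Q,A=Q[k],A[k]
print('pad',len(Q),np.degrees(np.arctan(np.hypot(s[0],s[1]))),np.degrees(np.arctan2(s[1],s[0])),'z at c',s@[.6145,.0305,1],r.std(),Q.min(0),Q.max(0))
Rt=R.from_euler('z',85-90,degrees=True)*R.from_euler('x',180,degrees=True)
print(Rt.as_matrix().round(2)); delta([.44,.31,.18],Rt)
Rt=R.from_euler('z',180+84.8-90,degrees=True)*R.from_euler('x',180,degrees=True); print(Rq(ctrl.get_obs()['eef_rot']).as_matrix().round(2))
E
```

```text
head top 431 [0.52435623 0.06421957 0.08187791] ((524.9425659179688, 64.00360870361328), 7.995948314666748)
pad 20517 11.253681915879694 -19.83162616442156 z at c 0.07895911407663331 0.0007102503957568847 [ 0.53812408 -0.04185206  0.06319537] [0.6800426  0.10985935 0.08906903]
[[ 1.   -0.09 -0.  ]
 [-0.09 -1.   -0.  ]
 [ 0.    0.   -1.  ]]
t 9.95 pos [0.5246 0.0633 0.1569] off mm [164.5 202.4 -23.1] rot [-4.0000e-02  0.0000e+00  1.6484e+02] F [-0.8 -0.3 -1.1] op 0.797 g 0.0
[[-0.94  0.34 -0.  ]
 [ 0.34  0.94  0.  ]
 [ 0.   -0.   -1.  ]]
```

The head's top lies at 0.082 m, so the pin is fully home and free. Next comes the plate.

Emit:
apply_moves(
  moves=[
    {"jaw": 1,"offset": [15,18,-5],"rot": [0,0,0]},
    {"jaw": 1,"offset": [30,37,-5],"rot": [0,0,0]},
    {"jaw": 1,"offset": [33,40,-5],"rot": [0,0,0]},
    {"jaw": 1,"offset": [33,40,-5],"rot": [0,0,0]},
    {"jaw": 1,"offset": [30,37,-3],"rot": [0,0,0]},
  ],
)

```text
time_s: 10.58
eef_pos: [0.4502, 0.2745, 0.1786]
eef_rot: [-0.001, 0.175, 0.985, -0.001]
wrist_force: [0.2, 0.4, -0.1]
opening: 0.999
grasp_force: 0.0
```

Emit:
apply_moves(
  moves=[
    {"jaw": 0.8,"offset": [18,22,0],"rot": [0,0,0]},
    {"jaw": 0.8,"offset": [6,8,0],"rot": [0,0,-5]},
    {"jaw": 0.8,"offset": [0,0,0],"rot": [0,0,-7]},
    {"jaw": 0.8,"offset": [0,0,0],"rot": [0,0,-3]},
    {"jaw": 0.8,"offset": [0,0,0],"rot": [0,0,0]},
  ],
)

```text
time_s: 11.2
eef_pos: [0.4387, 0.3094, 0.1785]
eef_rot: [-0.002, 0.045, 0.999, -0.001]
wrist_force: [-0.6, -0.6, -0.1]
opening: 0.802
grasp_force: 0.0
```

```bash
python3 - <<'E'
from h import *
im,d,K,T=snap('wrist'); P=cloud(d,K,T); save('g.png',im)
o=ctrl.get_obs(); M=Rq(o['eef_rot']).as_matrix(); print('tool y az',np.degrees(np.arctan2(M[1,1],M[0,1])))
def rect(Q): 
    return cv2.minAreaRect((Q[:,:2]*1000).astype(np.float32))
near=(np.hypot(P[:,0]-.452,P[:,1]-.317)<.09)
Q=P[near&(P[:,2]>.044)&(P[:,2]<.053)]; print('grip',len(Q),np.median(Q[:,2]),rect(Q))
for r in ctrl.outline_of('wrist','plate')[:1]:
    Q=cloud(d,K,T,r['region']); Q=Q[(Q[:,2]<.012)&(Q[:,2]>.002)]; print('plate',r['score'],len(Q),np.median(Q[:,2]),rect(Q))
delta([.4525,.317,.1])
E
```

```text
tool y az 84.77417761797498
grip 1311 0.04786516133355895 ((450.8075866699219, 319.8136291503906), (23.424684524536133, 39.550113677978516), 84.77827453613281)
plate 0.97 8128 0.005957539556279007 ((451.21649169921875, 319.6228942871094), (100.24095153808594, 90.41720581054688), 84.59675598144531)
t 11.3 pos [0.4391 0.3095 0.1791] off mm [-12.8   8.8  79. ] rot None F [ 0.  -1.1 -0.4] op 0.806 g 0.0
```

View pics/g.png

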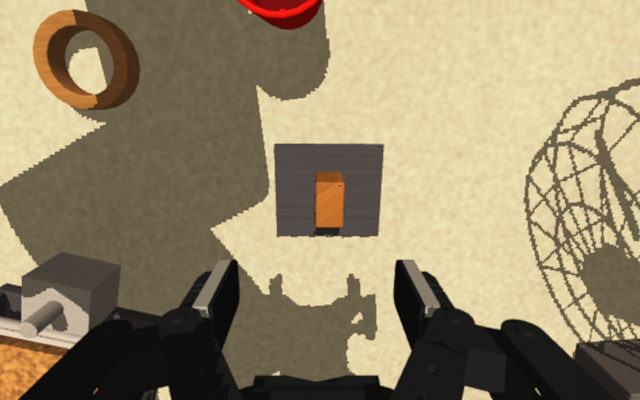

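The wrist picture shows the plate at (330,190) with the block squarely aligned to the jaws. I'm descending to grip it.

Emit:
apply_moves(
  moves=[
    {"jaw": 0.7,"offset": [-6,6,30],"rot": [0,0,0]},
    {"jaw": 0.7,"offset": [-5,5.2,45],"rot": [0,0,0]},
    {"jaw": 0.7,"offset": [0,0,45],"rot": [0,0,0]},
    {"jaw": 0.7,"offset": [0,0,34],"rot": [0,0,0]},
    {"jaw": 0.7,"offset": [0,0,12],"rot": [0,0,0]},
  ],
)

```text
time_s: 11.92
eef_pos: [0.4498, 0.319, 0.0117]
eef_rot: [-0.002, 0.045, 0.999, -0.001]
wrist_force: [-0.7, 0.4, 0.8]
opening: 0.698
grasp_force: 0.0
```

Emit:
apply_moves(
  moves=[
    {"jaw": 0.5,"offset": [0,0,0],"rot": [0,0,0]},
    {"jaw": 0,"offset": [0,0,0],"rot": [0,0,0]},
    {"jaw": 0,"offset": [0,0,0],"rot": [0,0,0]},
    {"jaw": 0,"offset": [0,0,0],"rot": [0,0,0]},
    {"jaw": 0,"offset": [0,0,0],"rot": [0,0,0]},
  ],
)

```text
time_s: 12.55
eef_pos: [0.4531, 0.3204, 0.0161]
eef_rot: [0.001, 0.045, 0.999, 0.001]
wrist_force: [0.1, -1.2, 7.0]
opening: 0.271
grasp_force: 60.1
```

```bash
python3 - <<'E'
from h import *
o=ctrl.get_obs(); M=Rq(o['eef_rot']); 
# plate centre in tool frame at grasp (underside)
print('plate_under in tool', (M.inv().apply(np.array([.451,.3197,0])-o['eef_pos'])*1000).round(1), np.degrees(np.arctan2(M.as_matrix()[1,1],M.as_matrix()[0,1])))
delta([.45,.32,.15])
E
```

```text
plate_under in tool [ 2.1 -0.9 16. ] 84.84755044857444
t 12.55 pos [0.4531 0.3204 0.0161] off mm [   2.7   -0.5 -134. ] rot None F [ 0.1 -1.2  7. ] op 0.271 g 60.1
```

Emit:
apply_moves(
  moves=[
    {"jaw": 0,"offset": [0,0,-15],"rot": [0,0,0]},
    {"jaw": 0,"offset": [0,0,-35],"rot": [0,0,0]},
    {"jaw": 0,"offset": [0,0,-45],"rot": [0,0,0]},
    {"jaw": 0,"offset": [0,0,-40],"rot": [0,0,0]},
    {"jaw": 0,"offset": [0,0,-15],"rot": [0,0,0]},
  ],
)

```text
time_s: 13.18
eef_pos: [0.4528, 0.3205, 0.1674]
eef_rot: [0.002, 0.045, 0.999, 0.001]
wrist_force: [0.9, -0.2, -3.9]
opening: 0.271
grasp_force: 59.8
```

```bash
cat >> h.py <<'E'
C=np.array([.6142,.0308,.0790]); AZ,TI=np.radians(-20),np.radians(11.25)
ux=np.array([np.cos(TI)*np.cos(AZ),np.cos(TI)*np.sin(AZ),np.sin(TI)]); uy=np.array([-np.sin(AZ),np.cos(AZ),0]); un=np.cross(ux,uy)
RT=R.from_matrix(np.c_[-ux,uy,-un])
def goal(h,p): return C+un*h-RT.apply(p)
E
python3 - <<'E'
from h import *
p=np.array([.0015,-.0005,.016])
o=ctrl.get_obs(); M=Rq(o['eef_rot'])
delta(goal(.05,p),RT); print(goal(.05,p))
im,d,K,T=snap('wrist'); save('g2.png',im)
P=cloud(d,K,T); L=M.inv().apply(P-o['eef_pos'])*1000
hs=cv2.cvtColor(im,cv2.COLOR_RGB2HSV)[d>0]
m=(abs(L[:,0])<70)&(abs(L[:,1])<70)&(L[:,2]>4)&(L[:,2]<18); Q=L[m]
print('plate',len(Q),Q.min(0),Q.max(0),np.median(Q[:,2]))
A=np.c_[Q[:,:2],np.ones(len(Q))]
for _ in range(3):
    s=np.linalg.lstsq(A,Q[:,2],rcond=None)[0]; r=Q[:,2]-A@s; k=abs(r)<2; Q,A=Q[k],A[k]
print(len(Q),s,Q.min(0),Q.max(0))
x=Q[:,0].max(); print('edges y',np.percentile(Q[:,1],[.2,99.8]),'x',np.percentile(Q[:,0],[.2,99.8]))
E
```

```text
t 13.18 pos [0.4528 0.3205 0.1674] off mm [-175.8 -270.7   23.4] rot [  1.62 -10.98  14.79] F [ 0.9 -0.2 -3.9] op 0.271 g 59.8
[0.60365402 0.03517051 0.14402446]
plate 21789 [-30.88064026 -49.93972037   4.00398602] [46.8689739  50.54574566 15.59844055] 10.051831945184428
21337 [-1.20047719e-03  1.30527559e-03  1.00748252e+01] [-30.88064026 -49.93972037   8.10973629] [46.84300456 50.47166372 12.04256107]
edges y [-49.3701091   49.92307986] x [-29.32040858  46.65598937]
```

View pics/g2.png

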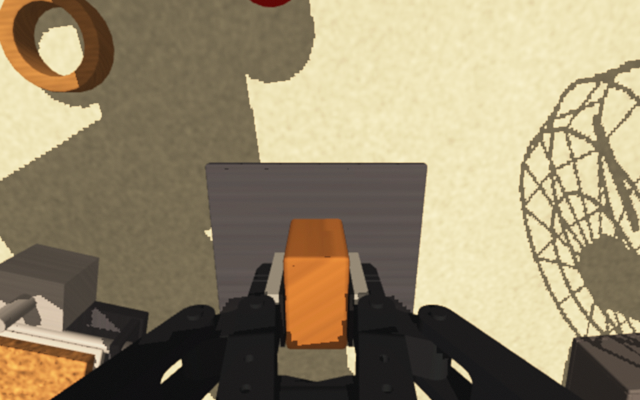

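The plate hangs level and square in the gripper. I'm carrying it over the jig.

Emit:
apply_moves(
  moves=[
    {"jaw": 0,"offset": [-12,-19,0],"rot": [0,0,0]},
    {"jaw": 0,"offset": [-22,-34,0],"rot": [0,0,0]},
    {"jaw": 0,"offset": [-26,-40,0],"rot": [0,0,0]},
    {"jaw": 0,"offset": [-28,-43,0],"rot": [0,0,0]},
    {"jaw": 0,"offset": [-28,-43,0],"rot": [0,0,0]},
  ],
)

```text
time_s: 13.85
eef_pos: [0.5504, 0.1298, 0.1622]
eef_rot: [-0.002, 0.045, 0.999, -0.0]
wrist_force: [2.0, 0.3, -4.1]
opening: 0.271
grasp_force: 59.7
```

Emit:
apply_moves(
  moves=[
    {"jaw": 0,"offset": [-26,-40,0],"rot": [0,0,0]},
    {"jaw": 0,"offset": [-22,-34,0],"rot": [0,0,0]},
    {"jaw": 0,"offset": [-12,-18,0],"rot": [0,0,0]},
    {"jaw": 0,"offset": [0,0,0],"rot": [0,0,7]},
    {"jaw": 0,"offset": [0,0,0],"rot": [0,0,7]},
  ],
)

```text
time_s: 14.48
eef_pos: [0.6016, 0.0345, 0.1626]
eef_rot: [-0.002, 0.168, 0.986, 0.0]
wrist_force: [0.1, 0.7, -4.5]
opening: 0.272
grasp_force: 59.8
```

Emit:
apply_moves(
  moves=[
    {"jaw": 0,"offset": [0,0,0],"rot": [0,-4,0.8]},
    {"jaw": 0,"offset": [0,0,0],"rot": [0,-4,0]},
    {"jaw": 0,"offset": [0,0,0],"rot": [0,-3,0]},
    {"jaw": 0,"offset": [0,0,0],"rot": [0,0,0]},
    {"jaw": 0,"offset": [0,0,0],"rot": [0,0,0]},
  ],
)

```text
time_s: 15.1
eef_pos: [0.6023, 0.0346, 0.1638]
eef_rot: [0.094, 0.172, 0.98, -0.016]
wrist_force: [0.7, -0.7, -3.8]
opening: 0.271
grasp_force: 59.8
```

```bash
python3 - <<'E'
from h import *
p=np.array([.0017,.0003,.0161])
delta(goal(.03,p),RT)
im,d,K,T=snap('wrist'); save('i.png',im)
o=ctrl.get_obs(); P=cloud(d,K,T); hs=cv2.cvtColor(im,cv2.COLOR_RGB2HSV)[d>0]
L=Rq(o['eef_rot']).inv().apply(P-o['eef_pos'])*1000
Q=L[(abs(L[:,0])<70)&(abs(L[:,1])<70)&(L[:,2]>7)&(L[:,2]<13)]; print('edge x',np.percentile(Q[:,0],99.8),'y',np.percentile(Q[:,1],[.2,99.8]),np.median(Q[:,2]))
a=(P-C)@np.c_[ux,uy,un]*1000
m=(hs[:,1]>90)&(hs[:,0]<25)&(abs(a[:,2])<6)&(abs(a[:,0])<75)&(abs(a[:,1])<75); Q=a[m]; s=np.linalg.lstsq(np.c_[Q[:,:2],np.ones(len(Q))],Q[:,2],rcond=None)[0]
print('cork in pad frame',len(Q),'extents',np.percentile(Q,[.3,99.7],axis=0).round(1),'plane',s)
E
```

```text
t 15.1 pos [0.6023 0.0346 0.1638] off mm [ 2.4  0.2 39.5] rot [ 0.04 -0.36  0.06] F [ 0.7 -0.7 -3.8] op 0.271 g 59.8
edge x 47.184129549892795 y [-49.08835667  50.24666666] 10.263292323188535
cork in pad frame 9321 extents [[-60.9 -60.6  -3.9]
 [-29.5  62.8   1.7]] plane [5.20715151e-03 8.72949465e-05 3.23972572e-02]
```

View pics/i.png

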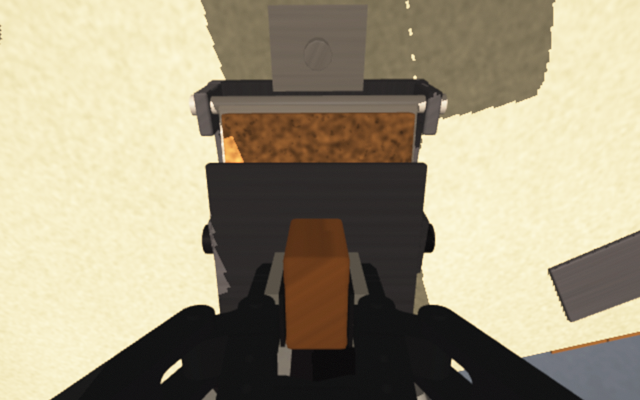

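The wrist picture shows the plate parallel above the pad, with the pin head in the socket at (317,52). Small corrections, then approach to about 5 mm.

Emit:
apply_moves(
  moves=[
    {"jaw": 0,"offset": [2.7,0.9,12],"rot": [0,-0.3,0]},
    {"jaw": 0,"offset": [0,0,22],"rot": [0,0,0]},
    {"jaw": 0,"offset": [0,0,20],"rot": [0,0,0]},
    {"jaw": 0,"offset": [0,0,8],"rot": [0,0,0]},
    {"jaw": 0,"offset": [0,0,0],"rot": [0,0,0]},
  ],
)

```text
time_s: 15.78
eef_pos: [0.6114, 0.0318, 0.1019]
eef_rot: [0.096, 0.173, 0.98, -0.017]
wrist_force: [-0.1, -0.6, -3.7]
opening: 0.273
grasp_force: 59.7
```

```bash
python3 - <<'E'
from h import *
p=np.array([.0019,.0004,.0162])
delta(goal(0,p)-.0005*ux+.0008*uy,RT)
im,d,K,T=snap('wrist')
o=ctrl.get_obs(); P=cloud(d,K,T); hs=cv2.cvtColor(im,cv2.COLOR_RGB2HSV)[d>0]
a=(P-C)@np.c_[ux,uy,un]*1000
Q=a[(hs[:,1]>90)&(hs[:,0]<25)&(abs(a[:,2])<4)&(abs(a[:,0])<75)&(abs(a[:,1])<75)]
print('cork',len(Q),np.percentile(Q,[.3,99.7],axis=0).round(1),np.median(Q[:,2]))
Q=a[(a[:,2]>6)&(a[:,2]<16)&(abs(a[:,0])<60)&(abs(a[:,1])<60)&(hs[:,1]<90)]
print('plate in pad frame',len(Q),np.percentile(Q,[.3,99.7],axis=0).round(1),np.median(Q[:,2]))
E
```

```text
t 15.78 pos [0.6114 0.0318 0.1019] off mm [0.2 0.4 6.9] rot [ 0.01 -0.05  0.03] F [-0.1 -0.6 -3.7] op 0.273 g 59.7
cork 14065 [[-60.7 -60.7  -3.1]
 [ 38.8  63.3   1.6]] -0.13912860101214758
plate in pad frame 21211 [[-45.1 -49.   11.1]
 [ 30.3  49.5  14.6]] 12.91949165298077
```

Emit:
apply_moves(
  moves=[
    {"jaw": 0,"offset": [0.5,0.9,2],"rot": [0,0,0]},
    {"jaw": 0,"offset": [0,0,2],"rot": [0,0,0]},
    {"jaw": 0,"offset": [0,0,2],"rot": [0,0,0]},
    {"jaw": 0,"offset": [0,0,1],"rot": [0,0,0]},
    {"jaw": 0,"offset": [0,0,0],"rot": [0,0,0]},
  ],
)

```text
time_s: 16.45
eef_pos: [0.6129, 0.0324, 0.0959]
eef_rot: [0.097, 0.172, 0.98, -0.017]
wrist_force: [-0.1, 0.7, -4.1]
opening: 0.272
grasp_force: 59.7
```

Emit:
apply_moves(
  moves=[
    {"jaw": 0,"offset": [0,0,1],"rot": [0,0,0]},
    {"jaw": 0,"offset": [0,0,1],"rot": [0,0,0]},
    {"jaw": 0,"offset": [0,0,0],"rot": [0,0,0]},
    {"jaw": 0,"offset": [0,0,0],"rot": [0,0,0]},
    {"jaw": 0,"offset": [0,0,0],"rot": [0,0,0]},
  ],
)

```text
time_s: 17.08
eef_pos: [0.6135, 0.0322, 0.0942]
eef_rot: [0.097, 0.172, 0.98, -0.017]
wrist_force: [-1.3, -0.3, -1.6]
opening: 0.274
grasp_force: 60.1
```

```bash
python3 - <<'E'
from h import *
p=np.array([.0019,.0004,.0162])
for i in range(3):
    delta(goal(0,p)-.0008*ux+.0013*uy,RT); o=ctrl.get_obs(); print('Fn',np.dot(o['wrist_force'],un),'torque tool',Rq(o['eef_rot']).inv().apply(o['torque']).round(3))
    im,d,K,T=snap('wrist')
o=ctrl.get_obs(); P=cloud(d,K,T); hs=cv2.cvtColor(im,cv2.COLOR_RGB2HSV)[d>0]
a=(P-C)@np.c_[ux,uy,un]*1000
Q=a[(hs[:,1]>90)&(hs[:,0]<25)&(abs(a[:,2])<6)&(abs(a[:,0])<75)&(abs(a[:,1])<75)]
print('cork',len(Q),np.percentile(Q,[.3,99.7],axis=0).round(1),np.median(Q[:,2]))
Q=a[(a[:,2]>0)&(a[:,2]<11)&(abs(a[:,0])<53)&(abs(a[:,1])<55)&(hs[:,1]<80)]
A=np.c_[Q[:,:2],np.ones(len(Q))]
for _ in range(3):
    s=np.linalg.lstsq(A,Q[:,2],rcond=None)[0]; k=abs(Q[:,2]-A@s)<1.5; Q,A=Q[k],A[k]
print('plate',len(Q),np.percentile(Q,[.3,99.7],axis=0).round(1),s)
E
```

```text
t 17.07 pos [0.6135 0.0322 0.0942] off mm [ 0.7 -0.2 -1. ] rot [0.04 0.07 0.04] F [-1.3 -0.3 -1.6] op 0.274 g 60.1
Fn -1.3564613814265887 torque tool [-0.036  0.333  0.033]
t 17.12 pos [0.6134 0.0322 0.0942] off mm [ 0.7 -0.2 -1.1] rot [0.04 0.07 0.04] F [-1.   0.7 -1.5] op 0.268 g 60.1
Fn -1.2066896139410155 torque tool [-0.108  0.238 -0.01 ]
t 17.18 pos [0.6134 0.0322 0.0941] off mm [ 0.7 -0.2 -1.1] rot [0.04 0.06 0.04] F [-0.9  0.4 -0.9] op 0.276 g 60.1
Fn -0.6624243480908548 torque tool [-0.044  0.292 -0.025]
cork 16304 [[-60.9 -60.7  -4.9]
 [ 34.1  63.3   5. ]] -1.085831062673949
plate 20840 [[-45.  -47.8   3.5]
 [ 30.5  50.6   6.3]] [-5.19219384e-04  1.41903918e-04  4.90303054e+00]
```

Emit:
apply_moves(
  moves=[
    {"jaw": 0,"offset": [0,0,-3],"rot": [0,0,0]},
    {"jaw": 0,"offset": [0.7,-0.1,0],"rot": [0,0,0]},
    {"jaw": 0,"offset": [0,0,0],"rot": [0,0,0]},
    {"jaw": 0,"offset": [0,0,0],"rot": [0,0,0]},
    {"jaw": 0,"offset": [0,0,0],"rot": [0,0,0]},
  ],
)

```text
time_s: 17.85
eef_pos: [0.612, 0.0326, 0.0967]
eef_rot: [0.097, 0.172, 0.98, -0.017]
wrist_force: [-0.6, -0.4, -3.9]
opening: 0.276
grasp_force: 59.8
```

```bash
python3 - <<'E'
from h import *
o=ctrl.get_obs(); print('Fn',np.dot(o['wrist_force'],un),'torque tool',Rq(o['eef_rot']).inv().apply(o['torque']).round(3)); delta(goal(0,np.array([.0019,.0004,.0162]))-.0008*ux+.0013*uy,RT)
E
```

```text
Fn -3.699089094768304 torque tool [-0.019  0.19   0.016]
t 17.85 pos [0.612  0.0326 0.0967] off mm [-0.2 -0.1  1.7] rot [0.03 0.04 0.04] F [-0.6 -0.4 -3.9] op 0.276 g 59.8
```

Emit:
apply_moves(
  moves=[
    {"jaw": 0,"offset": [0,0,2],"rot": [0,0,0]},
    {"jaw": 0,"offset": [0,0,2],"rot": [0,0,0]},
    {"jaw": 0,"offset": [0,0,1],"rot": [0,0,0]},
    {"jaw": 0,"offset": [0,0,0.5],"rot": [0,0,0]},
    {"jaw": 0,"offset": [0,0,0],"rot": [0,0,0]},
  ],
)

```text
time_s: 18.48
eef_pos: [0.6133, 0.0322, 0.0918]
eef_rot: [0.097, 0.172, 0.98, -0.017]
wrist_force: [-4.5, 0.1, 3.2]
opening: 0.273
grasp_force: 60.8
```

```bash
python3 - <<'E'
from h import *
p=np.array([.0019,.0004,.0162])
F=[]
for i in range(4):
    im,d,K,T=snap('wrist')
    o=ctrl.get_obs(); F.append(np.r_[np.dot(o['wrist_force'],un),Rq(o['eef_rot']).inv().apply(o['torque'])])
print(np.mean(F,0).round(3)); delta(goal(0,p)-.0008*ux+.0013*uy,RT)
P=cloud(d,K,T); hs=cv2.cvtColor(im,cv2.COLOR_RGB2HSV)[d>0]
a=(P-C)@np.c_[ux,uy,un]*1000
Q=a[(hs[:,1]>90)&(hs[:,0]<25)&(abs(a[:,2]+3)<5)&(a[:,0]<-48)&(a[:,0]>-75)&(abs(a[:,1])<75)]
print('cork',len(Q),np.percentile(Q,[.3,99.7],axis=0).round(1),np.median(Q[:,2]))
Q=a[(a[:,2]>-2)&(a[:,2]<9)&(abs(a[:,0])<53)&(abs(a[:,1])<55)&(hs[:,1]<80)]
A=np.c_[Q[:,:2],np.ones(len(Q))]
for _ in range(3):
    s=np.linalg.lstsq(A,Q[:,2],rcond=None)[0]; k=abs(Q[:,2]-A@s)<1.5; Q,A=Q[k],A[k]
print('plate',len(Q),np.percentile(Q,[.3,99.7],axis=0).round(1),s)
E
```

```text
[4.356 0.083 0.566 0.019]
t 18.68 pos [0.6132 0.0322 0.0917] off mm [ 0.  -0.1 -3.5] rot [0.04 0.07 0.04] F [-3.9  0.1  4.5] op 0.272 g 60.8
cork 7861 [[-61.  -60.5  -7.6]
 [-48.1  62.7  -1.7]] -3.4057312168299685
plate 20872 [[-45.6 -47.8   1.2]
 [ 29.8  50.5   4. ]] [-7.06452803e-04  3.92560197e-04  2.56139194e+00]
```

```bash
python3 -c "
from bench import ctrl
print(ctrl.hand_in())"
```

```text
the job is handed in; nothing more can be done
None
```

I handed the job in at about 19 s: the pin is fully home in the socket and released, and the plate is still gripped and pressed flush on the pad with about 8 N (3.4 mm sink), centred to within about 0.5 mm.

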